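# Lay the relay-lens tube in its cradle

## Robot

A 6-joint arm with a two-finger parallel gripper is mounted at the origin on the work surface. World frame = base frame: x ahead of the robot, y to its left, z up, the work surface at z = 0. Lengths are in m, angles in degrees, forces in N, time in s.
With the tool pointing down it reaches from about 0.325 to 0.775 m from the base axis. Payload 5.5 kg.
Tool frame: the origin (TCP) lies at the very end of the fingers, on their centre line; the grasp point (between the pads) lies 19 mm behind it; y points along the fingers, x is the direction in which the jaws open and shut, and the axes are right-handed (so a half turn about y gives the same grasp; the last joint's range is limited). The gripper opens to 88 mm and grips with 3 to 60 N. Pads are 20 mm wide; open, the fingers measure 115 mm over their backs; the gripper's body (75 mm by 178 mm) begins 61 mm behind the grasp point.
Start: joints at [66.308, 5.22, 70.514, -0, 104.267, -3.249], TCP at [0.21, 0.562, 0.223] pointing down, gripper open.
Joint ranges: [-164.24, 164.24], [-49.07, 125.15], [9.68, 141.18], [-86.29, 266.29], [3.28, 154.24], [-151.56, 151.56]. Speed limits (degrees/s): [147.25, 147.25, 172.46, 180, 180, 180].

## Interface

Orientations are given as a 3x3 rotation matrix whose columns are the frame's x, y, z axes.
In Python, from rig import read_state, get_image, calibration, sign_off gives the robot as it stands.
- The arm moves only by the tool apply_moves, never from a script. Its argument "increments" is one flat list of numbers, 7 for each row, row after row: the gripper's target within -1 to 1 (shut at 1, half-way at 0, fully open at -1), then the shift along the world's x, y, z in m, then the turn, a rotation vector about the world's x, y, z in degrees. In form: [claw, tx, ty, tz, wx, wy, wz, claw, tx, ty, tz, wx, wy, wz, ...]. A call has 1 to 5 rows; each row shifts and turns the pose as measured when the row begins; what a row does not reach is not made up. A row lasts 1/10 s, in which the tool goes at most 50 mm and 8.59 degrees, less where a joint would pass 70% of its speed; a pose out of reach is approached as far as the arm can. A call with a gripper value outside its range is refused whole. The fingers move at their own pace and stop on an object; "squeeze" is the grip in N (left out, the last holds). Time passes only in rows, so rows that do not move let the fingers close. It gives the time, the measured TCP pose, the force and the opening at its end, in the units of the state.
- read_state(): the state, without advancing time (a new reading comes with each control period).
- get_image(name): name is "scene" or "top" or "wrist"; returns the picture (400x640x3 uint8, red, green, blue); there is no depth.
- calibration(name): a dict with "fx", "fy", "cx", "cy" (pixels), "dist_coeffs" ([k1, k2, p1, p2, k3] as OpenCV has them; the pictures are not rectified), "world_to_cam" (4x4, takes a point from world to camera coordinates); the wrist camera has in their place "tool_from_camera" (4x4, takes a point from camera to tool coordinates, whose origin is the TCP and whose axes are the tool frame's). Camera axes: x right, y up, looking along -z (the intrinsics and any distortion apply to the point x, -y, -z); pixel columns grow to the right and rows downward; lengths in m; the calibration is good to about 2 mm. A picture is of the moment at which its call begins: read the wrist's pose just before it. calibration takes no time and is no camera call.
- sign_off(): hands the job in, once; it reports no verdict.
The state is a dict: "time_s": time; "joint_pos": joint angles; "qd": joint speeds; "effort": joint torques, N m; "tool_pos": TCP position; "orientation": TCP orientation; "contact_force": force on the tool from outside, world axes, zero at the start; "moment": the same for the moment, N m; "opening": finger opening in m.
Only numpy, scipy, OpenCV 4.12 (cv2) and the standard library are available. Lean on these libraries where they do the work, as an engineer would, in place of code of your own. Each camera call takes 0.05 s, during which the arm holds its last target. There are 200 camera calls.

## Task

Take the upright relay-lens tube from the bench and lay it gently on its side in the padded V-cradle, capped silver end out over the open end, then slide it along until its wide black end presses snugly on the orange ring of the stop, wherever that happens to be set. It is precision optics: let it down under control, never let it topple, drop or bang, grip and push it only lightly, and leave the other things on the bench where they stand.

Things in the scene. Friction and masses are not known exactly. Their poses are not given: they have to be found in the camera images.
- relay_tube: Loose relay-lens tube, 0.3 to 0.5 kg, standing upright on its wide end. Black round body 50 mm in diameter, 120 mm long, then a silver neck 42 mm in diameter, 45 mm long: 165 mm in all; centre of mass about 77 mm from the wide end. In a light pinch on the neck (10 N or so) it can pivot between the pads. Origin: centre of the flat wide end; z axis along the tube to the silver end.
- cradle: Fixed padded V-cradle, base plate 195 x 100 mm. Two rubber flanks at 45 degrees form a V 155 mm long (x = -77.5 to +77.5 mm), 52 mm wide at the top; they would meet 28 mm above the bench, top edges at 54 mm. Stood in the V, the tube's wide end rests 53 mm above the bench. Origin: on the bench under the V's middle; z up, x along the V from stop to open end. Sliding the tube takes 2 to 10 N.
- stop_bracket: Fixed plate (14 mm thick, 70 wide, top 91 mm above the bench) at the cradle's stop end; origin on its face, on the lying tube's axis, at cradle x = -87.5 mm; axes as the cradle's. A rod through it (juts up to 52 mm out behind) carries the orange ring, 44 mm across, whose face stands 10 to 32 mm from here along +x, set differently each time. The ring gives 4 mm on a 1 to 2.5 N spring, then none.
- open_end (a point): Point on the lying tube's axis at the open end of the V, 63.4 mm above the bench, 77.5 mm from the cradle's origin. The neck of the tube juts out here, by 10 to 32 mm when home; below it is only the base plate (12 mm high, ends 10 mm beyond this point) and the bench. Axes as the cradle's.
- cleaner: Loose amber lens-cleaner bottle with blue cap, 42 mm in diameter, 105 mm high, standing; origin under its centre. Leave alone.
- blower: Loose red rubber-bulb air blower standing with its nozzle up, 66 mm in diameter, 118 mm high; origin under its centre. Leave alone.
- swab_jar: Loose clear swab jar with white lid, 60 mm in diameter, 75 mm high; origin under its centre. Leave alone.
Not all that is in view belongs to the job. There is more than one size of the relay_tube; the one meant has the size given above.

How it is judged (in metres and radians):
On the way:
1. the tube lies on its side in the V, wide end towards the stop plate (angle between relay_tube's own z axis and vertical between 1.49 and 1.65 rad and angle between the z axis of relay_tube and the x axis of cradle, either way round below 0.08 rad and x of relay_tube in the frame of cradle below 0.02 m and z of relay_tube in the frame of cradle below 0.067 m), for 0.2 s.
At the end, for the whole second after the job is handed in: The tube lies at rest in the V of the cradle, its axis along the V within 0.05 rad and its wide end centred within 3 mm, bedded on both flanks, narrow end over the open end, the wide end towards the stop and still pressing on its orange ring (over 0.4 N) (angle between the z axis of relay_tube and the x axis of cradle, either way round below 0.05 rad and contact force between relay_tube and stop_bracket above 0.4 N and x of relay_tube in the frame of cradle below -0.05 m and y of relay_tube in the frame of cradle between -0.003 and 0.003 m and z of relay_tube in the frame of cradle between 0.06 and 0.0665 m and linear speed of relay_tube below 0.01 m/s); the robot touches nothing.
It fails at once if the tube toppled or fell (turned faster than 6 rad/s) (angular speed of relay_tube above 6 rad/s).
It fails at once if the tube was banged or pressed against the cradle or its stop with more than 30 N (contact force between relay_tube and cradle above 30 N).
It fails at once if the fingers squeezed or pushed the tube with more than 50 N in all (contact force between the fingers and relay_tube above 50 N).
It fails at once if a bystander was moved more than 15 mm or knocked over (distance of any of cleaner, blower, swab_jar from where it was at the start of the episode above 0.015 m or angle between any of cleaner, blower, swab_jar's own z axis and vertical above 0.3 rad).
It also fails if it takes over 72 s, if anything falls off the work surface, if the arm or the gripper's body presses on something with over 40 N, if the wrist force passes 120 N, or if a joint passes its speed limit or range.

## Working session

There is one attempt and no reset: what is moved stays moved. The work goes in short steps, Python scripts to look and compute and a tool call to move; the robot and the scene stay as the last step left them, time stands still between calls to the robot, and variables do not carry over. Pictures are saved under pics/ and viewed, about 8 in all and at most 12, crops included, and the job is handed in when it is done.

Besides the shell and the picture viewer there is one more tool, called in YAML: its name, and indented under it one key for each argument. apply_moves: Moves the arm, as the interface text tells. Its arguments: {"type":"object","properties":{"increments":{"type":"array","items":{"type":"number"}},"squeeze":{"type":"number"}},"required":["increments"]}

```bash
mkdir -p pics; ls
python3 - <<'E'
from rig import *
import cv2,json,numpy as np
np.set_printoptions(precision=4,suppress=True)
for n in ["scene","top"]:
    im=get_image(n); cv2.imwrite(f"pics/{n}0.png",im[...,::-1])
for n in ["scene","top","wrist"]: print(n,calibration(n))
print(read_state())
E
```

```text
pics
scene {'fx': 423.7539925530753, 'fy': 423.7539925530753, 'cx': 324.187790045903, 'cy': 190.3037339896438, 'dist_coeffs': array([-0.0701,  0.    ,  0.    ,  0.    ,  0.    ]), 'world_to_cam': array([[ 0.5487,  0.836 , -0.006 , -0.3346],
       [-0.6172,  0.4099,  0.6716,  0.3177],
       [ 0.5639, -0.3649,  0.7409, -1.5178],
       [ 0.    ,  0.    ,  0.    ,  1.    ]])}
top {'fx': 447.7415955117875, 'fy': 447.7415955117875, 'cx': 320.5746052722492, 'cy': 191.12649082638717, 'dist_coeffs': array([-0.0233,  0.    ,  0.    ,  0.    ,  0.    ]), 'world_to_cam': array([[ 0.0182, -0.9998,  0.0045, -0.0063],
       [ 0.9952,  0.0186,  0.0956, -0.6178],
       [-0.0957,  0.0028,  0.9954, -1.2468],
       [ 0.    ,  0.    ,  0.    ,  1.    ]])}
wrist {'fx': 300.0277521315406, 'fy': 300.0277521315406, 'cx': 324.0495076039784, 'cy': 199.55578139829748, 'dist_coeffs': array([-0.0507,  0.    ,  0.    ,  0.    ,  0.    ]), 'tool_from_camera': array([[ 1.    ,  0.0015,  0.0002, -0.0006],
       [-0.0002,  0.3023, -0.9532, -0.1619],
       [-0.0015,  0.9532,  0.3023,  0.0842],
       [ 0.    ,  0.    ,  0.    ,  1.    ]])}
{'time_s': 0.1, 'joint_pos': array([ 66.3073,   5.2591,  70.5742,   0.0002, 104.267 ,  -3.2479]), 'qd': array([ 0.0225, -0.0094, -0.0693,  0.0661, -0.023 ,  0.1009]), 'effort': array([  0.0025, -44.7855, -40.7569,   0.0701,   0.0284,  -0.0001]), 'tool_pos': array([0.2095, 0.562 , 0.2216]), 'orientation': array([[ 0.3493, -0.0007, -0.937 ],
       [ 0.937 , -0.0016,  0.3493],
       [-0.0017, -1.    ,  0.0001]]), 'contact_force': array([0.2354, 1.1395, 0.6512]), 'moment': array([-0.0018, -0.0102,  0.0258]), 'opening': 0.08782942453920727}
```

View pics/scene0.png

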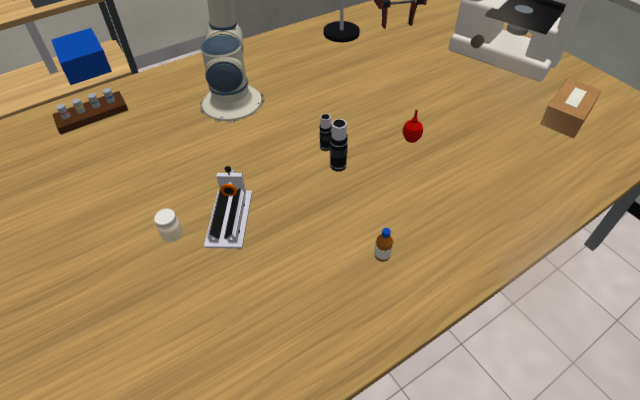

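View pics/top0.png

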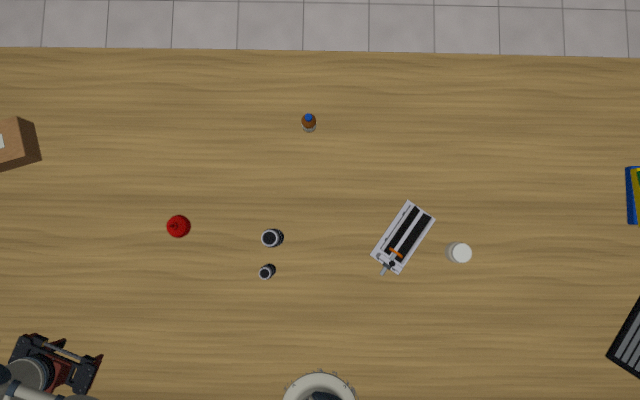

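The scene view shows two tubes, a large one at (339,145) and a small one at (326,130). The cradle is at (229,215) with its orange ring at (229,189). In the top view they are at (272,238), (267,272) and (403,238), with the ring near (396,252). Next I take measurements.

```bash
cat > h.py <<'E'
import numpy as np, cv2
from rig import *
np.set_printoptions(precision=4,suppress=True)
def KD(c): return np.array([[c["fx"],0,c["cx"]],[0,c["fy"],c["cy"]],[0,0,1]]),np.array(c["dist_coeffs"])
def pose(name,st=None):
    c=calibration(name)
    if name!="wrist": M=np.linalg.inv(c["world_to_cam"])
    else:
        T=np.eye(4); T[:3,:3]=st["orientation"]; T[:3,3]=st["tool_pos"]; M=T@c["tool_from_camera"]
    return c,M
def ray(name,px,st=None):
    c,M=pose(name,st); K,D=KD(c)
    u=cv2.undistortPoints(np.array(px,float).reshape(-1,1,2),K,D)[:,0]
    d=np.c_[u[:,0],-u[:,1],-np.ones(len(u))]@M[:3,:3].T
    return M[:3,3],d
def plane(name,px,z,st=None):
    o,d=ray(name,px,st); return o+d*((z-o[2])/d[:,2])[:,None]
def proj(name,P,st=None):
    c,M=pose(name,st); K,D=KD(c); q=(np.atleast_2d(P)-M[:3,3])@M[:3,:3]
    return cv2.projectPoints(q*[1,-1,-1],np.zeros(3),np.zeros(3),K,D)[0][:,0]
E
python3 - <<'E'
from h import *
a=cv2.imread("pics/top0.png");b=cv2.imread("pics/scene0.png")
A=cv2.resize(a[195:290,245:445],None,fx=4,fy=4,interpolation=cv2.INTER_CUBIC)
B=cv2.resize(b[110:180,300:360],None,fx=3,fy=3,interpolation=cv2.INTER_CUBIC)
C=cv2.resize(b[165:250,195:260],None,fx=2.4,fy=2.4,interpolation=cv2.INTER_CUBIC)
o=np.zeros((600,800,3),np.uint8);o[:380]=A;o[385:385+B.shape[0],:B.shape[1]]=B;o[385:385+C.shape[0],300:300+C.shape[1]]=C
cv2.imwrite("pics/crop1.png",o)
print(plane("top",[(272,238)],.165),plane("top",[(267,272)],.12))
print("scene",plane("scene",[(339,125)],.165),plane("scene",[(326,118)],.12))
hsv=cv2.cvtColor(a,cv2.COLOR_BGR2HSV)
m=((hsv[...,1]<60)&(hsv[...,2]>150)).astype(np.uint8)
m[:190]=0;m[300:]=0;m[:,:350]=0;m[:,440:]=0
c=max(cv2.findContours(m,0,2)[0],key=cv2.contourArea)
r=cv2.minAreaRect(c);bx=cv2.boxPoints(r);print(r,bx);print(plane("top",bx,.012))
for n,l in [("bottle",(308,127)),("blow",(178,227)),("jar",(459,254))]:print(n,plane("top",[l],.05))
E
```

```text
[[0.4838 0.1258 0.165 ]] [[0.3949 0.141  0.12  ]]
scene [[0.4884 0.1298 0.165 ]] [[0.3947 0.1485 0.12  ]]
((396.3846130371094, 232.42306518554688), (19.969207763671875, 67.39607238769531), 33.690067291259766) [[369.3846 254.923 ]
 [406.7692 198.8461]
 [423.3846 209.9231]
 [386.     266.    ]]
[[ 0.4391 -0.1376  0.012 ]
 [ 0.6017 -0.2445  0.012 ]
 [ 0.5705 -0.2925  0.012 ]
 [ 0.4086 -0.1853  0.012 ]]
bottle [[0.7984 0.0443 0.05  ]]
blow [[0.508  0.4006 0.05  ]]
jar [[ 0.4475 -0.3827  0.05  ]]
```

View pics/crop1.png

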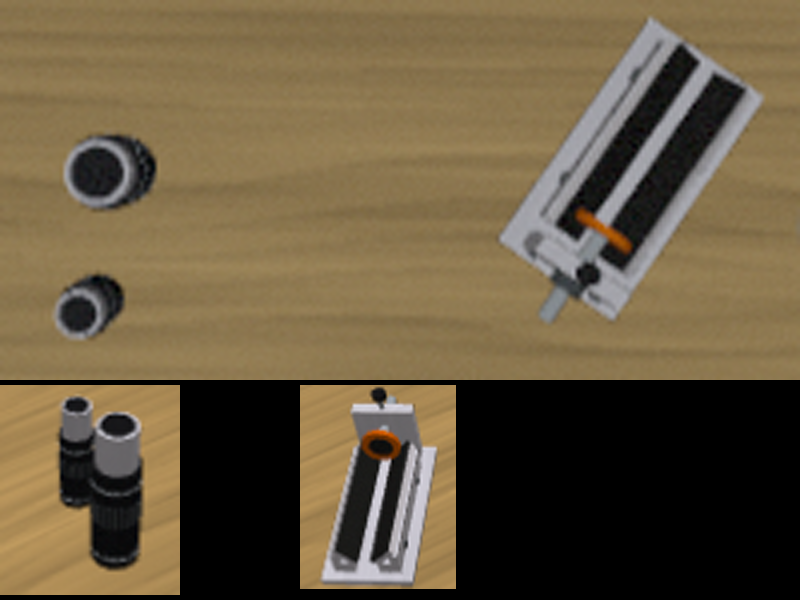

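The top crop shows the large tube's neck rim about 18 px across (≈43 mm), so it is the right tube. The small one's rim is only about 12 px. The plate corners are at crop (651,18), (763,97), (612,320) and (500,241), and the ring runs from (578,212) to (630,245).

Run:
```python
from h import *
f=lambda L:np.array(L,float)/4+[245,195]
c=plane("top",f([(651,18),(763,97),(612,320),(500,241)]),.012)
print(c,[np.linalg.norm(c[i]-c[(i+1)%4]) for i in range(4)])
x=(c[0]+c[1]-c[2]-c[3]);x/=np.linalg.norm(x);print("c",x,np.degrees(np.arctan2(x[1],x[0])))
O=c.mean(0)+x*.010;print("origin",O)
# ring top about z=.085
r=plane("top",f([(604,228)]),.075);print("ring x",(r-O)@x)
t=plane("top",f([(100,171)]),.165);print("tube",t)
s=lambda p:(np.array(p)-[0,385])/3+[300,110]
o1,d1=ray("scene",[s((118,427))]);o2,d2=ray("top",f([(100,171)]))
A=np.c_[d1[0],-d2[0]];k=np.linalg.lstsq(A,o2-o1,rcond=None)[0];print("tri",o1+k[0]*d1[0],o2+k[1]*d2[0])
```

```text
[[ 0.5999 -0.2473  0.012 ]
 [ 0.5443 -0.3282  0.012 ]
 [ 0.3839 -0.2196  0.012 ]
 [ 0.4383 -0.1394  0.012 ]] [np.float64(0.09814833867235317), np.float64(0.19372967351959244), np.float64(0.09693957773645719), np.float64(0.19435508939021276)]
c [ 0.8299 -0.5579  0.    ] -33.91369168133795
origin [ 0.4999 -0.2392  0.012 ]
ring x [-0.0608]
tube [[0.4843 0.1308 0.165 ]]
tri [0.4855 0.1329 0.1652] [0.4843 0.1308 0.165 ]
```

apply_moves:
  increments: [-1,0.025,-0.039,0.006,0,0,-1.35,-1,0.025,-0.039,0.006,0,0,-1.35,-1,0.025,-0.039,0.006,0,0,-1.35,-1,0.025,-0.039,0.006,0,0,-1.35,-1,0.025,-0.039,0.006,0,0,-1.35]
  squeeze: 10

```text
time_s: 0.6
tool_pos: [0.333, 0.3631, 0.2454]
orientation: [[0.451, -0.008, -0.892], [0.892, -0.009, 0.452], [-0.012, -1.0, 0.003]]
contact_force: [1.0, -0.3, -0.2]
opening: 0.0877
```

apply_moves:
  increments: [-1,0.025,-0.039,0.006,0,0,-1.35,-1,0.025,-0.039,0.006,0,0,-1.35,-1,0.025,-0.039,0.006,0,0,-1.35,-1,0.025,-0.039,0.006,0,0,-1.35,-1,0.025,-0.039,0.006,0,0,-1.35]

```text
time_s: 1.1
tool_pos: [0.4604, 0.159, 0.2747]
orientation: [[0.556, -0.011, -0.831], [0.831, -0.009, 0.556], [-0.014, -1.0, 0.004]]
contact_force: [0.5, 1.1, 0.0]
opening: 0.0878
```

Run:
```python
from h import *
s=read_state();im=get_image("wrist");cv2.imwrite("pics/w1.png",im[...,::-1])
print(s["tool_pos"],s["orientation"],s["contact_force"])
print(proj("wrist",[(.485,.1315,.165),(.485,.1315,.12)],s))
```

```text
[0.4604 0.159  0.2747] [[ 0.5563 -0.0108 -0.8309]
 [ 0.8309 -0.0091  0.5564]
 [-0.0135 -0.9999  0.004 ]] [0.502  1.139  0.0432]
[[317.0749 232.5204]
 [318.4821 216.4377]]
```

View pics/w1.png

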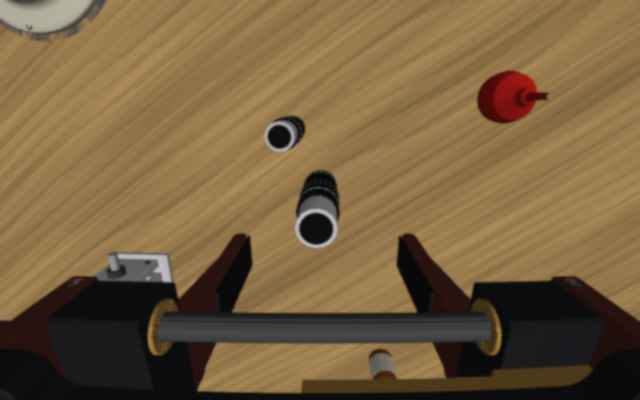

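The wrist view shows the rim centre at (317,228), against a predicted (317,232). The small tube is at (283,134), clear of the fingers. I'll refine the target from this.

Run:
```python
from h import *
s=read_state();im=cv2.imread("pics/w1.png");g=cv2.cvtColor(im,cv2.COLOR_BGR2HSV)
m=((g[...,1]<40)&(g[...,2]>190)).astype(np.uint8);m[:200]=0;m[250:]=0;m[:,:285]=0;m[:,350:]=0
c=max(cv2.findContours(m,0,2)[0],key=cv2.contourArea);e=cv2.fitEllipse(cv2.convexHull(c));print(e)
p=plane("wrist",[e[0]],.165,s)[0];print(p,p-s["tool_pos"])
```

```text
Traceback (most recent call last):
ValueError: max() iterable argument is empty
```

Run:
```python
from h import *
s=read_state();im=cv2.imread("pics/w1.png");g=cv2.cvtColor(im,cv2.COLOR_BGR2HSV)
r=g[200:250,285:350]; print(im[228,290:345:3].tolist())
for v in (150,170,180):
    m=((g[...,1]<60)&(g[...,2]>v)).astype(np.uint8);m[:200]=0;m[252:]=0;m[:,:285]=0;m[:,350:]=0
    cs=cv2.findContours(m,0,2)[0]
    if not cs: continue
    c=max(cs,key=cv2.contourArea);e=cv2.fitEllipse(cv2.convexHull(c))
    p=plane("wrist",[e[0]],.165,s)[0];print(v,e,p,p-s["tool_pos"])
```

```text
[[75, 119, 148], [84, 124, 152], [178, 177, 181], [97, 94, 95], [15, 14, 13], [15, 14, 14], [15, 14, 14], [16, 15, 14], [15, 14, 14], [15, 14, 15], [15, 14, 14], [14, 14, 14], [15, 14, 14], [14, 13, 13], [72, 69, 70], [187, 183, 185], [99, 129, 152], [72, 114, 143], [72, 114, 142]]
150 ((315.940673828125, 228.01522827148438), (38.85210037231445, 42.54975891113281), 97.8246841430664) [0.4838 0.1268 0.165 ] [ 0.0202 -0.0265 -0.1101]
170 ((315.7362060546875, 228.1098175048828), (37.87174606323242, 41.36701965332031), 98.70169830322266) [0.4838 0.1265 0.165 ] [ 0.0202 -0.0267 -0.1101]
180 ((315.8319091796875, 228.12734985351562), (37.05755615234375, 40.01091384887695), 94.99533081054688) [0.4838 0.1266 0.165 ] [ 0.0202 -0.0267 -0.1101]
```

apply_moves:
  increments: [-1,0.012,-0.015,-0.02,0.5,-0.6,0,-1,0.012,-0.015,-0.03,0,0,0,-1,0,0,-0.03,0,0,0,-1,0,0,0,0,0,0]

```text
time_s: 1.55
tool_pos: [0.4895, 0.1183, 0.1924]
orientation: [[0.57, 0.002, -0.822], [0.822, -0.004, 0.57], [-0.002, -1.0, -0.004]]
contact_force: [-0.5, -0.4, 0.3]
opening: 0.0876
```

Run:
```python
from h import *
s=read_state();im=get_image("wrist");cv2.imwrite("pics/w2.png",im[...,::-1])
print(s["tool_pos"],s["orientation"][:,1],s["orientation"][:,0],s["contact_force"])
im=cv2.imread("pics/w2.png");g=cv2.cvtColor(im,cv2.COLOR_BGR2HSV)
q=proj("wrist",[(.484,.129,.165)],s)[0].astype(int);print(q)
for v in (140,150,170):
    m=((g[...,1]<60)&(g[...,2]>v)).astype(np.uint8);M=m*0;M[q[1]-32:q[1]+32,q[0]-40:q[0]+40]=1;m*=M
    cs=cv2.findContours(m,0,2)[0]
    if not cs: continue
    c=max(cs,key=cv2.contourArea);e=cv2.fitEllipse(cv2.convexHull(c))
    p=plane("wrist",[e[0]],.165,s)[0];print(v,e,p,p-s["tool_pos"])
```

```text
[0.4895 0.1183 0.1924] [ 0.0024 -0.004  -1.    ] [ 0.5696  0.8219 -0.0019] [-0.4609 -0.3527  0.3134]
[333 218]
140 ((335.9228210449219, 210.3350830078125), (57.64020919799805, 62.266883850097656), 84.50104522705078) [0.4802 0.1334 0.165 ] [-0.0093  0.0151 -0.0274]
150 ((335.9131774902344, 210.46920776367188), (57.41722869873047, 62.119319915771484), 85.3109130859375) [0.4802 0.1333 0.165 ] [-0.0093  0.015  -0.0274]
170 ((335.8278503417969, 210.580078125), (56.58830261230469, 60.751068115234375), 84.54423522949219) [0.4803 0.1332 0.165 ] [-0.0092  0.0149 -0.0274]
```

apply_moves:
  increments: [-1,-0.007,0.014,-0.005,0.2,0.1,-0.7,-1,0,0,0,0,0,0,-1,0,0,0,0,0,0]

```text
time_s: 1.9
tool_pos: [0.4839, 0.1339, 0.1949]
orientation: [[0.578, 0.009, -0.816], [0.816, 0.001, 0.578], [0.006, -1.0, -0.007]]
contact_force: [-0.2, 0.3, 1.0]
opening: 0.0879
```

```bash
cat > rim.py <<'E'
from h import *
import sys
s=read_state();im=get_image("wrist")[...,::-1].copy();cv2.imwrite(sys.argv[1],im)
print(s["tool_pos"],s["orientation"][:,1],s["orientation"][:,0],s["qd"])
g=cv2.cvtColor(im,cv2.COLOR_BGR2HSV)
q=proj("wrist",[(.482,.132,.165)],s)[0].astype(int);print(q)
m=((g[...,1]<60)&(g[...,2]>150)).astype(np.uint8);M=m*0;M[q[1]-36:q[1]+40,q[0]-45:q[0]+45]=1;m*=M
c=max(cv2.findContours(m,0,2)[0],key=cv2.contourArea);e=cv2.fitEllipse(cv2.convexHull(c))
p=plane("wrist",[e[0]],.165,s)[0];print(e,p,p-s["tool_pos"])
E
python3 rim.py pics/w3.png
```

```text
[0.4839 0.1339 0.1949] [ 0.0092  0.0006 -1.    ] [0.5779 0.8161 0.0058] [ 0.8993 -0.2818 -0.6881  0.4822  0.6465  0.3502]
[321 230]
((321.2149963378906, 227.37728881835938), (54.948829650878906, 60.22726058959961), 91.2968978881836) [0.4801 0.1334 0.165 ] [-0.0038 -0.0005 -0.0299]
```

View pics/w3.png

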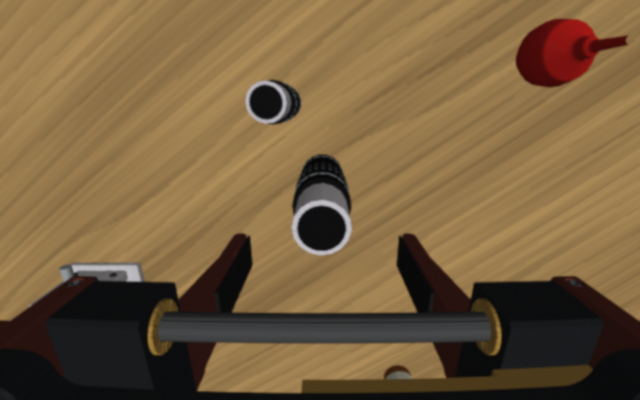

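The rim is centred between the fingers at (321,227). Now I go down and pinch the neck.

apply_moves:
  increments: [-1,-0.003,-0.001,-0.02,0,0.5,1.4,-1,0,0,-0.025,0,0,0,-1,0,0,-0.02,0,0,0,-1,0,0,0,0,0,0]

```text
time_s: 2.35
tool_pos: [0.4835, 0.133, 0.1345]
orientation: [[0.555, 0.011, -0.832], [0.832, 0.002, 0.555], [0.008, -1.0, -0.008]]
contact_force: [0.0, -1.1, 0.1]
opening: 0.0877
```

apply_moves:
  increments: [-1,-0.002,0,-0.008,-0.1,0.6,0.2,-1,0,0,0,0,0,0]

```text
time_s: 2.55
tool_pos: [0.4823, 0.1329, 0.1286]
orientation: [[0.552, 0.002, -0.834], [0.834, 0.001, 0.552], [0.002, -1.0, -0.001]]
contact_force: [0.1, -0.1, -1.3]
opening: 0.0875
```

apply_moves:
  increments: [0.2,0,0,0,0,0,0,0.2,0,0,0,0,0,0,0.2,0,0,0,0,0,0]
  squeeze: 10

```text
time_s: 2.85
tool_pos: [0.4836, 0.1331, 0.1316]
orientation: [[0.552, 0.006, -0.834], [0.834, 0.001, 0.552], [0.004, -1.0, -0.004]]
contact_force: [-0.7, 0.5, 0.5]
opening: 0.0674
```

apply_moves:
  increments: [0.2,-0.002,0,-0.005,0,0.3,0.1,0.2,-0.0005,0,-0.002,0,0,0,0.2,-0.0005,0,-0.001,0,0.1,0]

```text
time_s: 3.15
tool_pos: [0.4808, 0.1332, 0.124]
orientation: [[0.55, 0.0, -0.835], [0.835, 0.002, 0.55], [0.002, -1.0, 0.001]]
contact_force: [0.1, 0.6, 0.1]
opening: 0.0433
```

apply_moves:
  increments: [1,0,0,-0.001,0,0.1,0,1,0,0,-0.001,0,0.1,0,1,0,0,-0.001,0,0.1,0,1,0,0,-0.001,0,0.1,0]

```text
time_s: 3.55
tool_pos: [0.4814, 0.1334, 0.1237]
orientation: [[0.55, -0.003, -0.835], [0.835, 0.002, 0.55], [0.0, -1.0, 0.004]]
contact_force: [-1.8, -0.4, 4.5]
opening: 0.0416
```

apply_moves:
  increments: [1,0,0,0.01,0,0,0,1,0,0,0.015,0,0,0,1,0,0,0.025,0,0,0,1,0,0,0.03,0,0,0,1,0,0,0.025,0,0,0]
  squeeze: 12

```text
time_s: 4.05
tool_pos: [0.4776, 0.1326, 0.2274]
orientation: [[0.55, -0.017, -0.835], [0.835, -0.001, 0.55], [-0.01, -1.0, 0.014]]
contact_force: [0.0, 0.2, -2.5]
opening: 0.0414
```

apply_moves:
  increments: [1,0.001,-0.01,0,0,-0.5,0,1,0.001,-0.02,0,0,-0.3,0,1,0.001,-0.03,0,0,0,0,1,0.001,-0.03,0,0,0,0,1,0.001,-0.03,0,0,0,0]

```text
time_s: 4.55
tool_pos: [0.4829, 0.01, 0.2289]
orientation: [[0.544, 0.002, -0.839], [0.839, 0.0, 0.544], [0.002, -1.0, -0.002]]
contact_force: [0.2, 0.1, -4.0]
opening: 0.0417
```

apply_moves:
  increments: [1,0.001,-0.03,0,0,0,0,1,0.001,-0.03,0,0,0,0,1,0.001,-0.03,0,0,0,0,1,0.001,-0.03,0,0,0,0,1,0.001,-0.03,0,0,0,0]

```text
time_s: 5.05
tool_pos: [0.4842, -0.1491, 0.2218]
orientation: [[0.545, -0.005, -0.838], [0.838, 0.0, 0.545], [-0.003, -1.0, 0.004]]
contact_force: [-0.2, 0.4, -3.3]
opening: 0.0414
```

apply_moves:
  increments: [1,0.002,-0.025,0.008,0,-0.3,0,1,0.001,-0.025,0.005,0,0,0,1,0,-0.018,0,0,0,0,1,0,-0.005,0,0,0,0,1,0,0,0,0,0,0]

```text
time_s: 5.55
tool_pos: [0.4825, -0.2309, 0.2272]
orientation: [[0.552, -0.01, -0.834], [0.834, 0.003, 0.552], [-0.003, -1.0, 0.01]]
contact_force: [-0.0, 0.4, -4.0]
opening: 0.0415
```

Run:
```python
from h import *
s=read_state();ims=[get_image(n)[...,::-1] for n in("wrist","scene","top")]
print(s["tool_pos"],s["orientation"],s["contact_force"])
o=np.zeros((600,800,3),np.uint8)
o[:400,:640]=ims[0]
B=cv2.resize(ims[1][130:255,180:280],None,fx=1.6,fy=1.6);o[400:600,:160]=B
C=cv2.resize(ims[2][190:290,350:470],None,fx=2,fy=2);o[400:600,200:440]=C
cv2.imwrite("pics/w4.png",o);cv2.imwrite("pics/w4w.png",ims[0]);cv2.imwrite("pics/w4t.png",ims[2])
O=np.array([.4999,-.2392,0]);c=np.array([.8299,-.5579,0]);n=np.array([.5579,.8299,0])
print(proj("wrist",[O+.0875*c+.05*n+[0,0,.012],O+.0875*c-.05*n+[0,0,.012],O-.1075*c+.05*n+[0,0,.012],O-.1075*c-.05*n+[0,0,.012]],s))
```

```text
[ 0.4825 -0.2309  0.2272] [[ 0.5516 -0.01   -0.834 ]
 [ 0.8341  0.0026  0.5516]
 [-0.0034 -0.9999  0.0098]] [-0.0474  0.4395 -4.0208]
[[362.5875 250.0796]
 [290.7415 249.5992]
 [369.5038 103.2739]
 [286.5919 102.7179]]
```

View pics/w4.png

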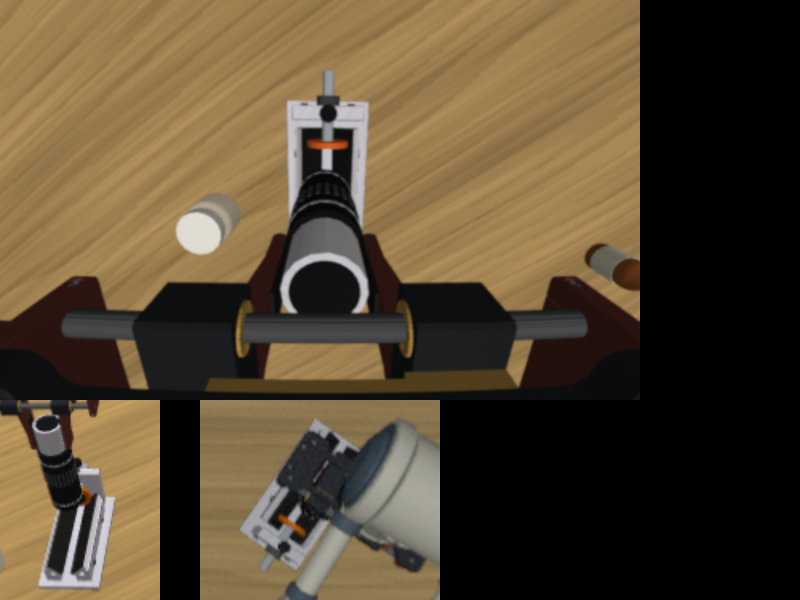

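The wrist view shows the tube hanging over the V, with the ring at (327,145) spanning 307–347. The rear plate edges are at columns 287 and 369, as predicted. Next I measure the ring and the lateral offset.

Run:
```python
from h import *
O=np.array([.4999,-.2392,0]);c=np.array([.8299,-.5579,0]);n=np.array([.5579,.8299,0])
s=read_state()
im=cv2.imread("pics/w4w.png");g=cv2.cvtColor(im,cv2.COLOR_BGR2HSV)
m=cv2.inRange(g,(3,150,120),(20,255,255));m[180:]=0;m[:,:290]=0;m[:,370:]=0
x,y,w,h=cv2.boundingRect(m);print("ring bbox",x,y,w,h)
R=lambda p:((p-O)@c,(p-O)@n)
print("ring mid",R(plane("wrist",[(x+w/2,y+h*.5)],.082,s)[0]),"sides",[R(plane("wrist",[q],.075,s)[0]) for q in((x,y+h/2),(x+w,y+h/2))])
# rear plate edges
print([R(plane("wrist",[q],.012,s)[0]) for q in((287,103),(369,103))])
b=cv2.imread("pics/scene0.png");G=cv2.cvtColor(b,cv2.COLOR_BGR2HSV);M=cv2.inRange(G,(3,170,120),(14,255,255));M[:170]=0;M[210:]=0;M[:,:205]=0;M[:,250:]=0
k=cv2.boundingRect(M);print("scene",k,R(plane("scene",[(k[0]+k[2]/2,k[1]+k[3]/2)],.0634)[0]))
print("tcp",R(s["tool_pos"]))
print("tube rim px->",R(plane("wrist",[(324,290)],s["tool_pos"][2]+.041,s)[0]))
```

```text
ring bbox 310 142 37 8
ring mid (np.float64(-0.06437587943337578), np.float64(0.001603968321923912)) sides [(np.float64(-0.06336487455489731), np.float64(-0.017632382275287555)), (np.float64(-0.06370457617075398), np.float64(0.021024390862685694))]
[(np.float64(-0.10723353045260828), np.float64(-0.048235870934103864)), (np.float64(-0.10808507461152789), np.float64(0.05081775470849029))]
scene (221, 184, 16, 7) (np.float64(-0.07283551582469763), np.float64(0.0004933950417753685))
tcp (np.float64(-0.0193795885415072), np.float64(-0.0013591219298360081))
tube rim px-> (np.float64(-0.020063237799704516), np.float64(-0.0021316018595410966))
```

apply_moves:
  increments: [1,0.005,0.001,-0.01,-0.1,-0.5,-0.4,1,0,0,-0.015,0,0,0,1,0,0,-0.012,0,0,0,1,0,0,-0.001,0,0,0,1,0,0,-0.001,0,0,0]

```text
time_s: 6.2
tool_pos: [0.4885, -0.225, 0.1843]
orientation: [[0.552, -0.0, -0.834], [0.834, 0.002, 0.552], [0.001, -1.0, 0.001]]
contact_force: [-0.5, 0.5, -3.5]
opening: 0.0419
```

```bash
cat > cr.py <<'E'
from h import *
O=np.array([.5007,-.2380,0]);c=np.array([.8299,-.5579,0]);n=np.array([.5579,.8299,0])
s=read_state();p=s["tool_pos"]
if __name__=="__main__":
    y=s["orientation"][:,1];x=s["orientation"][:,0]
    print("t",s["time_s"],"tcp cradle",(p-O)@c,(p-O)@n,p[2],"F",s["contact_force"],"F.c",s["contact_force"]@c)
    print("fix rot",np.degrees([-y[1],y[0]]),"yaw err",np.degrees(np.arctan2(.8299,.5579)-np.arctan2(x[1],x[0])))
E
python3 cr.py
```

```text
t 6.2 tcp cradle -0.017314630174756332 0.00396506809253852 0.18433418374972105 F [-0.4583  0.5081 -3.5122] F.c -0.6637977149957305
fix rot [-0.1038 -0.0239] yaw err -0.3813741838044036
```

apply_moves:
  increments: [1,-0.001,-0.004,-0.002,-0.1,0,-0.4,1,0,0,-0.002,0,0,0,1,0,0,-0.002,0,0,0]

```text
time_s: 6.5
tool_pos: [0.4876, -0.2295, 0.1785]
orientation: [[0.559, 0.0, -0.829], [0.829, -0.001, 0.559], [-0.0, -1.0, -0.001]]
contact_force: [-0.0, -0.6, -3.1]
opening: 0.0415
```

```bash
python3 cr.py
```

```text
t 6.5 tcp cradle -0.015592235299514468 -0.00024461897771032616 0.17849595890540607 F [-0.0082 -0.6365 -3.1177] F.c 0.34832350821917285
fix rot [0.0353 0.0149] yaw err 0.05017226039864911
```

apply_moves:
  increments: [1,0,0,-0.002,0,0,0,1,0,0,-0.002,0,0,0]

```text
time_s: 6.7
tool_pos: [0.4883, -0.2303, 0.1771]
orientation: [[0.559, 0.004, -0.829], [0.829, -0.003, 0.559], [-0.0, -1.0, -0.005]]
contact_force: [-1.2, -0.5, 7.4]
opening: 0.0414
```

apply_moves:
  increments: [1,0,0,-0.001,0,0,0]

```text
time_s: 6.8
tool_pos: [0.4885, -0.2304, 0.1773]
orientation: [[0.559, 0.006, -0.829], [0.829, -0.004, 0.559], [0.0, -1.0, -0.007]]
contact_force: [-1.1, 1.8, -0.4]
opening: 0.0417
```

```bash
python3 cr.py
cat > arc.py <<'E'
from cr import *
d=.1433; x0=-.0155
W=lambda f:O+c*(x0+d*np.sin(f))+[0,0,.028+.025*np.sqrt(2-np.cos(f)**2)+d*np.cos(f)-.019]
for k in range(0,91,5):
    f=np.radians(k);print(k,W(f),(W(f+np.radians(5))-W(f))*1e3)
E
python3 arc.py
```

```text
t 6.8 tcp cradle -0.014405781699183759 -0.00048061364597809086 0.17730186147320545 F [-1.0818  1.8231 -0.4475] F.c -1.9148489498342205
fix rot [0.2058 0.3165] yaw err 0.07844870031359726
0 [ 0.4878 -0.2294  0.1773] [10.365  -6.9678 -0.4505]
5 [ 0.4982 -0.2363  0.1768] [10.2861 -6.9148 -1.3524]
10 [ 0.5085 -0.2432  0.1755] [10.1289 -6.8092 -2.2561]
15 [ 0.5186 -0.25    0.1732] [ 9.8947 -6.6517 -3.1612]
20 [ 0.5285 -0.2567  0.1701] [ 9.5851 -6.4436 -4.0649]
25 [ 0.5381 -0.2631  0.166 ] [ 9.2026 -6.1864 -4.9625]
30 [ 0.5473 -0.2693  0.1611] [ 8.7501 -5.8822 -5.8473]
35 [ 0.556  -0.2752  0.1552] [ 8.2309 -5.5332 -6.7115]
40 [ 0.5643 -0.2807  0.1485] [ 7.6491 -5.1421 -7.5464]
45 [ 0.5719 -0.2859  0.1409] [ 7.0091 -4.7119 -8.3433]
50 [ 0.5789 -0.2906  0.1326] [ 6.3158 -4.2458 -9.0934]
55 [ 0.5853 -0.2948  0.1235] [ 5.5744 -3.7474 -9.7885]
60 [ 0.5908 -0.2986  0.1137] [  4.7906  -3.2205 -10.4209]
65 [ 0.5956 -0.3018  0.1033] [  3.9703  -2.669  -10.9837]
70 [ 0.5996 -0.3045  0.0923] [  3.1198  -2.0973 -11.4703]
75 [ 0.6027 -0.3066  0.0808] [  2.2455  -1.5096 -11.8754]
80 [ 0.605  -0.3081  0.069 ] [  1.3542  -0.9104 -12.194 ]
85 [ 0.6063 -0.309   0.0568] [  0.4525  -0.3042 -12.4222]
90 [ 0.6068 -0.3093  0.0444] [ -0.4525   0.3042 -12.5566]
```

apply_moves:
  increments: [1,0.005,-0.003,0,0.2,0.3,0,1,0.005,-0.0035,-0.001,0,0,0,1,0.005,-0.0035,-0.001,0,0,0]

```text
time_s: 7.1
tool_pos: [0.5046, -0.241, 0.1767]
orientation: [[0.559, 0.002, -0.829], [0.829, -0.001, 0.559], [0.0, -1.0, -0.002]]
contact_force: [-0.6, -0.3, 3.7]
opening: 0.0419
```

apply_moves:
  increments: [1,0.005,-0.0035,-0.001,0,0,0,1,0.005,-0.0035,-0.001,0,0,0,1,0.005,-0.0035,-0.0015,0,0,0]

```text
time_s: 7.4
tool_pos: [0.521, -0.2534, 0.173]
orientation: [[0.559, 0.001, -0.829], [0.829, -0.002, 0.559], [-0.001, -1.0, -0.003]]
contact_force: [-1.1, -1.6, 3.3]
opening: 0.0418
```

```bash
python3 cr.py
```

```text
t 7.4 tcp cradle 0.025467335892555773 -0.0014690167609006065 0.17299425085199419 F [-1.1074 -1.6289  3.2805] F.c -0.01024683158977524
fix rot [0.1419 0.0815] yaw err 0.1030782002420504
```

Run:
```python
from h import *
a=get_image("scene")[...,::-1];w=get_image("wrist")[...,::-1]
o=np.zeros((500,700,3),np.uint8);o[:,:400]=cv2.resize(a[130:255,180:280],(400,500),interpolation=cv2.INTER_CUBIC)
o[:300,400:]=cv2.resize(w[80:380,180:480],(300,300));cv2.imwrite("pics/t1.png",o)
```

View pics/t1.png

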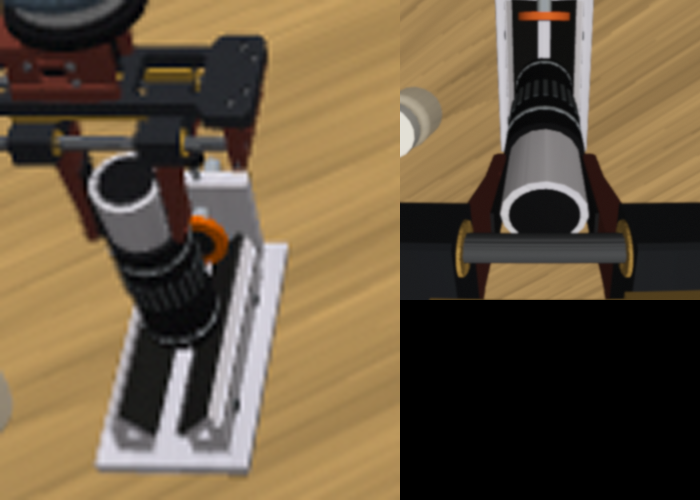

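Run:
```python
from cr import *
def P(x,h,ph):
    a=np.array([0,0,1.])*np.cos(ph)+c*np.sin(ph);b=O+c*x+[0,0,.0535]
    q=proj("scene",[b,b+a*.12,b+a*.165]); return (q-[180,130])*4
print(P(-.0155,0,np.radians(16.6)));print(P(.0255,0,0))
```

```text
[[186.0734 303.7972]
 [142.8332 223.9434]
 [124.211  189.4532]]
[[175.689  352.3045]
 [139.1382 226.5242]
 [123.8293 173.4621]]
```

The scene crop shows the base staying near (186,304) and the neck at (125,185). That matches a tilt of about 16° about the foot rather than sliding, so I carry on along the arc.

apply_moves:
  increments: [1,0.005,-0.003,-0.002,0,0,0,1,0.005,-0.003,-0.002,0,0,0,1,0.005,-0.003,-0.0025,0,0,0,1,0.005,-0.003,-0.0025,0,0,0,1,0.005,-0.003,-0.003,0,0,0]

```text
time_s: 8.0
tool_pos: [0.5486, -0.2716, 0.1625]
orientation: [[0.56, 0.006, -0.828], [0.828, -0.008, 0.56], [-0.003, -1.0, -0.009]]
contact_force: [-0.5, -3.3, 4.4]
opening: 0.0418
```

```bash
python3 cr.py
```

```text
t 8.0 tcp cradle 0.05844961696896842 -0.0011432962117640527 0.1625077861152639 F [-0.5188 -3.2782  4.3515] F.c 1.3983326891567918
fix rot [0.4342 0.3264] yaw err 0.1759266435712128
```

apply_moves:
  increments: [1,0.0045,-0.002,-0.003,0.3,0.3,0,1,0.0045,-0.0025,-0.0035,0,0,0,1,0.0045,-0.0025,-0.004,0,0,0,1,0.0045,-0.003,-0.004,0,0,0,1,0.0045,-0.003,-0.004,0,0,0]

```text
time_s: 8.5
tool_pos: [0.5753, -0.288, 0.1452]
orientation: [[0.561, 0.007, -0.828], [0.828, -0.007, 0.561], [-0.002, -1.0, -0.01]]
contact_force: [-0.2, -3.7, 3.6]
opening: 0.042
```

```bash
python3 cr.py
```

```text
t 8.5 tcp cradle 0.08982524409965681 0.00012555674213540757 0.14515050632335919 F [-0.1565 -3.6649  3.553 ] F.c 1.9147666914651535
fix rot [0.4176 0.3801] yaw err 0.20526171933300713
```

apply_moves:
  increments: [1,0.0035,-0.0025,-0.005,0.4,0.4,0.1,1,0.0035,-0.0025,-0.006,0,0,0,1,0.0035,-0.0025,-0.006,0,0,0,1,0.003,-0.002,-0.006,0,0,0,1,0.003,-0.002,-0.006,0,0,0]

```text
time_s: 9.0
tool_pos: [0.5978, -0.302, 0.1166]
orientation: [[0.558, 0.01, -0.83], [0.83, -0.003, 0.558], [0.003, -1.0, -0.01]]
contact_force: [2.3, -3.7, 1.1]
opening: 0.0417
```

```bash
python3 cr.py
```

```text
t 9.0 tcp cradle 0.11625455278238138 0.001042222180117451 0.11657799033561463 F [ 2.2548 -3.6684  1.1226] F.c 3.917902965228447
fix rot [0.1935 0.5731] yaw err 0.034381524242723414
```

apply_moves:
  increments: [1,0.0015,-0.001,-0.006,0.2,0.5,0,1,0.0015,-0.001,-0.006,0,0,0,1,0.001,-0.001,-0.006,0,0,0,1,0.001,-0.001,-0.006,0,0,0,1,0.001,-0.0005,-0.006,0,0,0]

```text
time_s: 9.5
tool_pos: [0.6031, -0.3052, 0.0797]
orientation: [[0.558, -0.006, -0.83], [0.83, 0.006, 0.558], [0.002, -1.0, 0.008]]
contact_force: [1.6, -2.7, -0.3]
opening: 0.0419
```

```bash
python3 cr.py
```

```text
t 9.5 tcp cradle 0.12246392349868693 0.0013320592612977994 0.07968243675377401 F [ 1.5713 -2.6834 -0.2575] F.c 2.80109503353959
fix rot [-0.331  -0.3261] yaw err -0.0032959470473443403
```

apply_moves:
  increments: [1,0.0005,-0.0005,-0.006,-0.3,-0.3,0,1,0.0005,0,-0.006,0,0,0,1,0,0,-0.005,0,0,0,1,0,0,-0.005,0,0,0,1,0,0,-0.004,0,0,0]

```text
time_s: 10.0
tool_pos: [0.6028, -0.3045, 0.049]
orientation: [[0.558, -0.004, -0.83], [0.83, 0.003, 0.558], [0.0, -1.0, 0.005]]
contact_force: [1.0, -2.4, -0.5]
opening: 0.0421
```

```bash
python3 cr.py
```

```text
t 10.0 tcp cradle 0.12180245216164479 0.0017548269665465313 0.04900755504326915 F [ 1.0122 -2.4155 -0.5101] F.c 2.1876064191744415
fix rot [-0.1764 -0.2303] yaw err -0.020351639907914165
```

apply_moves:
  increments: [1,-0.0005,-0.001,-0.002,-0.2,-0.2,0,1,0,0,-0.002,0,0,0,1,0,0,-0.0015,0,0,0]

```text
time_s: 10.3
tool_pos: [0.602, -0.3052, 0.0426]
orientation: [[0.558, -0.001, -0.83], [0.83, 0.0, 0.558], [-0.0, -1.0, 0.001]]
contact_force: [1.6, -2.2, -0.8]
opening: 0.0418
```

```bash
python3 cr.py
```

```text
t 10.3 tcp cradle 0.12157064085912532 0.0007614624362483197 0.04255137022829932 F [ 1.5887 -2.1526 -0.7661] F.c 2.5194378701528746
fix rot [-0.0034 -0.0478] yaw err -0.022102202637772107
```

```bash
cat > look.py <<'E'
from h import *
import sys
a=get_image("scene")[...,::-1];w=get_image("wrist")[...,::-1]
o=np.zeros((500,800,3),np.uint8);o[:,:400]=cv2.resize(a[155:255,185:265],(400,500),interpolation=cv2.INTER_CUBIC)
o[:400,400:]=w[:,120:520];cv2.imwrite(sys.argv[1],o)
E
python3 look.py pics/t2.png
```

```text
(no output)
```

View pics/t2.png

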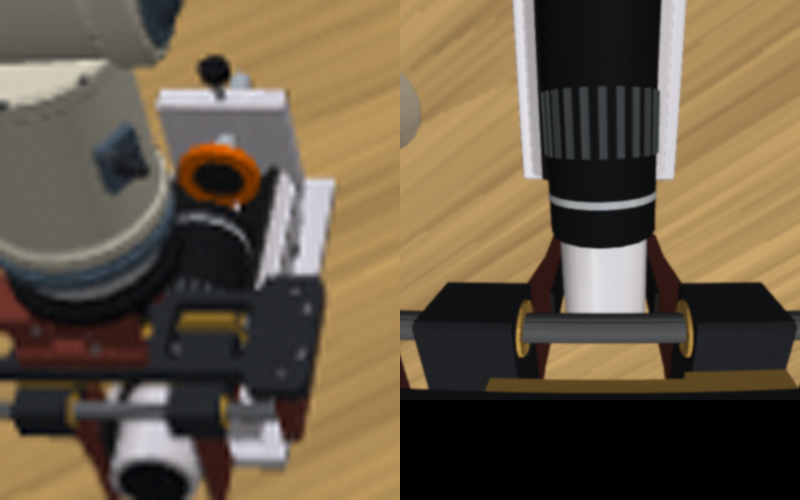

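The views show the tube lying in the V, held by the neck, with the ring visible behind it at scene crop (218,175). Next I release it.

apply_moves:
  increments: [-0.3,0,0,0,0,0,0,-0.3,0,0,0,0,0,0,-0.3,0,0,0,0,0,0,-0.3,0,0,0,0,0,0]

```text
time_s: 10.8
tool_pos: [0.6022, -0.3044, 0.0437]
orientation: [[0.558, -0.0, -0.83], [0.83, 0.001, 0.558], [0.001, -1.0, 0.001]]
contact_force: [0.3, 0.2, 0.9]
opening: 0.0572
```

```bash
python3 cr.py
```

```text
t 10.8 tcp cradle 0.12126669316273872 0.001535332899324733 0.04374860482901295 F [0.3473 0.2108 0.9365] F.c 0.17062887478189986
fix rot [-0.0778 -0.025 ] yaw err -0.018416580565380782
```

apply_moves:
  increments: [-0.3,0,0,0.015,0,0,0,-0.3,0,0,0.025,0,0,0,-0.3,0,0,0.025,0,0,0,-0.3,0,0,0.003,0,0,0]

```text
time_s: 11.2
tool_pos: [0.6017, -0.3036, 0.1161]
orientation: [[0.557, -0.001, -0.83], [0.83, 0.002, 0.557], [0.001, -1.0, 0.002]]
contact_force: [0.6, -0.4, 1.6]
opening: 0.0571
```

apply_moves:
  increments: [0.5,0.016,-0.012,0,0,0,0,1,0.017,-0.012,0,0,0,0,1,0.016,-0.012,0,0,0,0,1,0,0,0,0,0,0,1,0,0,0,0,0,0]

```text
time_s: 11.7
tool_pos: [0.6524, -0.3402, 0.1181]
orientation: [[0.557, 0.002, -0.831], [0.831, 0.001, 0.557], [0.002, -1.0, -0.001]]
contact_force: [-0.2, 0.8, -0.2]
opening: 0.0207
```

```bash
python3 cr.py; python3 look.py pics/t3.png
```

```text
t 11.7 tcp cradle 0.1829239146149959 -0.00018545544129645875 0.11806522001000683 F [-0.1892  0.8262 -0.2018] F.c -0.6179416426229211
fix rot [-0.072   0.0975] yaw err -0.06285499696099943
```

View pics/t3.png

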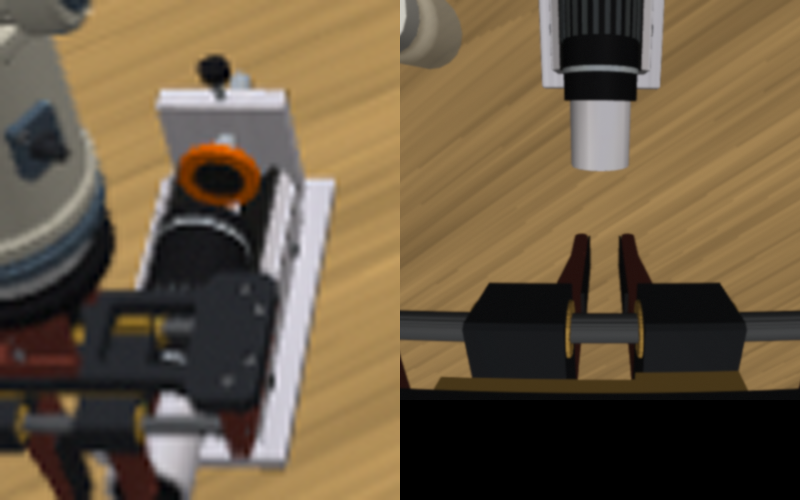

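The tube lies straight in the V. Its neck end is at (600,170) in the wrist half of the view, well clear of the closing fingers. Now I go down behind the end and push.

apply_moves:
  increments: [1,0,0,-0.02,0,0,0,1,0,0,-0.025,0,0,0,1,0,0,-0.017,0,0,0,1,0,0,-0.002,0,0,0,1,0,0,-0.001,0,0,0]
  squeeze: 5

```text
time_s: 12.3
tool_pos: [0.6504, -0.3382, 0.0542]
orientation: [[0.556, 0.004, -0.831], [0.831, -0.0, 0.556], [0.002, -1.0, -0.003]]
contact_force: [0.4, -0.6, 1.5]
opening: 0.0004
```

apply_moves:
  increments: [1,-0.004,0.0027,0,0,0,0,1,-0.004,0.0027,0,0,0,0,1,-0.003,0.002,0,0,0,0,1,-0.002,0.0013,0,0,0,0]

```text
time_s: 12.7
tool_pos: [0.6375, -0.3293, 0.0579]
orientation: [[0.556, 0.008, -0.831], [0.831, -0.002, 0.556], [0.003, -1.0, -0.008]]
contact_force: [0.1, -0.1, 0.0]
opening: 0.0005
```

```bash
python3 cr.py
```

```text
t 12.7 tcp cradle 0.16447549461680433 0.0005364991065709007 0.05790720463918836 F [ 0.0928 -0.0856  0.0032] F.c 0.12471174281150639
fix rot [0.1317 0.4575] yaw err -0.11728655481835569
```

apply_moves:
  increments: [1,-0.002,0.001,-0.004,0.1,0.4,0,1,-0.002,0.001,-0.002,0,0,0,1,-0.002,0.0013,-0.001,0,0.1,0,1,-0.002,0.0013,-0.001,0,0.1,0]

```text
time_s: 13.1
tool_pos: [0.6292, -0.3246, 0.0507]
orientation: [[0.556, -0.002, -0.831], [0.831, -0.001, 0.556], [-0.002, -1.0, 0.0]]
contact_force: [0.4, 0.2, 0.1]
opening: 0.0007
```

```bash
python3 cr.py
```

```text
t 13.1 tcp cradle 0.15489548284162322 -0.00017258159418945263 0.050707346571793835 F [0.4005 0.1859 0.0996] F.c 0.22866829207797235
fix rot [ 0.0839 -0.0867] yaw err -0.11357508273566785
```

apply_moves:
  increments: [1,-0.002,0.0013,0,0,0,0,1,-0.002,0.0013,-0.001,0,0,0,1,-0.002,0.0013,0,0,0,0]

```text
time_s: 13.4
tool_pos: [0.6243, -0.3212, 0.0505]
orientation: [[0.556, 0.003, -0.831], [0.831, -0.004, 0.556], [-0.002, -1.0, -0.004]]
contact_force: [1.4, -1.5, -1.0]
opening: 0.0006
```

apply_moves:
  increments: [1,-0.002,0.0013,-0.001,0,0,0,1,-0.002,0.0013,-0.001,0,0,0,1,-0.002,0.0013,0,0,0,0]

```text
time_s: 13.7
tool_pos: [0.6194, -0.3179, 0.0504]
orientation: [[0.556, 0.007, -0.831], [0.831, -0.006, 0.556], [-0.001, -1.0, -0.01]]
contact_force: [2.0, -1.3, -0.2]
opening: 0.0006
```

```bash
python3 cr.py
```

```text
t 13.7 tcp cradle 0.1430691896100542 -6.867861003999332e-05 0.05040763698853762 F [ 1.9693 -1.2861 -0.2398] F.c 2.3518036383930143
fix rot [0.359  0.4252] yaw err -0.10578431034996567
```

apply_moves:
  increments: [1,-0.002,0.0013,-0.001,0.3,0.4,0,1,-0.002,0.0013,-0.001,0,0,0,1,-0.002,0.0013,0,0.1,0.1,0,1,-0.002,0.0013,-0.001,0.1,0.1,0,1,-0.002,0.0013,0,0.1,0.1,0]

```text
time_s: 14.2
tool_pos: [0.6095, -0.3113, 0.0485]
orientation: [[0.556, -0.003, -0.831], [0.831, 0.004, 0.556], [0.001, -1.0, 0.004]]
contact_force: [3.1, -2.7, 1.3]
opening: 0.0004
```

apply_moves:
  increments: [1,-0.002,0.0013,-0.001,0.1,0.1,0,1,-0.002,0.0013,0,0.1,0.1,0,1,-0.002,0.0013,0,0.1,0.1,0,1,-0.002,0.0013,-0.001,0.1,0.1,0]

```text
time_s: 14.6
tool_pos: [0.6007, -0.3059, 0.0464]
orientation: [[0.557, -0.011, -0.831], [0.831, 0.011, 0.556], [0.003, -1.0, 0.015]]
contact_force: [3.3, -2.1, 2.7]
opening: 0.0007
```

```bash
python3 cr.py
```

```text
t 14.6 tcp cradle 0.12086870638550683 -0.0006179387242098017 0.046438769965832294 F [ 3.2761 -2.1254  2.7111] F.c 3.904617349759908
fix rot [-0.6068 -0.6043] yaw err -0.09125396023142307
```

apply_moves:
  increments: [1,-0.001,0.001,0.001,-0.5,-0.5,0,1,-0.001,0.0007,0.001,0,0,0,1,-0.001,0.0007,0,0,0,0]

```text
time_s: 14.9
tool_pos: [0.5958, -0.3027, 0.0467]
orientation: [[0.557, -0.005, -0.831], [0.831, 0.003, 0.557], [-0.0, -1.0, 0.006]]
contact_force: [3.5, -2.5, 1.0]
opening: 0.0004
```

```bash
python3 cr.py
```

```text
t 14.9 tcp cradle 0.11505114761642887 -0.0005981572857490791 0.04671176501060799 F [ 3.4927 -2.4562  1.0029] F.c 4.268883440659075
fix rot [-0.1836 -0.3007] yaw err -0.08716649690705588
```

apply_moves:
  increments: [1,-0.001,0.0007,0,0,0,0,1,-0.001,0.0007,0,0,0,0,1,-0.001,0.0007,0,0,0,0]

```text
time_s: 15.2
tool_pos: [0.5929, -0.3007, 0.0468]
orientation: [[0.557, -0.004, -0.831], [0.831, 0.002, 0.557], [-0.0, -1.0, 0.005]]
contact_force: [3.4, -2.0, 0.0]
opening: 0.0011
```

```bash
python3 cr.py
```

```text
t 15.2 tcp cradle 0.11153583932080895 -0.0005973778251977327 0.04675981673678255 F [ 3.3701 -1.9631  0.0004] F.c 3.8920210127043458
fix rot [-0.1376 -0.2464] yaw err -0.08443689515298448
```

apply_moves:
  increments: [1,-0.001,0.0007,0,0,0,0,1,-0.001,0.0007,0,0,0,0]

```text
time_s: 15.4
tool_pos: [0.5922, -0.3002, 0.047]
orientation: [[0.557, -0.001, -0.831], [0.831, 0.0, 0.557], [-0.0, -1.0, 0.0]]
contact_force: [9.4, -6.3, -0.8]
opening: 0.0004
```

apply_moves:
  increments: [1,-0.001,0.0007,0,0,0,0,1,-0.001,0.0007,0,0,0,0]

```text
time_s: 15.6
tool_pos: [0.5924, -0.3003, 0.0475]
orientation: [[0.557, 0.005, -0.83], [0.83, -0.004, 0.557], [0.0, -1.0, -0.006]]
contact_force: [7.6, -4.9, -1.6]
opening: 0.0007
```

```bash
python3 cr.py
```

```text
t 15.6 tcp cradle 0.11086927719942537 -0.0005668050129880725 0.047502485359833695 F [ 7.5886 -4.8971 -1.646 ] F.c 9.029858584341774
fix rot [0.2053 0.308 ] yaw err -0.05382714871855344
```

The push stalled at a firm 9–11 N, so the ring spring is at its end. I back off slowly and look.

apply_moves:
  increments: [1,0.001,-0.0007,0,0,0,0,1,0.002,-0.0013,0,0,0,0,1,0.004,-0.0027,0,0,0,0,1,0.016,-0.011,0,0,0,0,1,0.02,-0.013,0,0,0,0]

```text
time_s: 16.1
tool_pos: [0.6324, -0.3266, 0.0454]
orientation: [[0.556, -0.004, -0.831], [0.831, 0.003, 0.556], [-0.0, -1.0, 0.005]]
contact_force: [0.5, 0.0, -0.6]
opening: 0.0005
```

apply_moves:
  increments: [1,0.01,-0.007,0.02,0,0,0,1,0,0,0.045,0,0,0,1,0,0,0.045,0,0,0,1,0,0,0.045,0,0,0,1,0,0,0,0,0,0]

```text
time_s: 16.6
tool_pos: [0.6401, -0.3323, 0.1974]
orientation: [[0.556, -0.019, -0.831], [0.831, 0.012, 0.556], [-0.001, -1.0, 0.023]]
contact_force: [0.6, -0.6, 0.6]
opening: 0.0005
```

Run:
```python
from cr import *
w=get_image("wrist")[...,::-1];a=get_image("scene")[...,::-1];t=get_image("top")[...,::-1]
cv2.imwrite("pics/f_t.png",t);cv2.imwrite("pics/f_w.png",w);cv2.imwrite("pics/f_s.png",a)
o=np.zeros((600,800,3),np.uint8);o[:,:400]=cv2.resize(a[155:255,185:252],(400,600),interpolation=cv2.INTER_CUBIC)
o[:300,400:]=w[0:300,120:520];o[300:,400:]=cv2.resize(t[190:290,360:493],(400,300));cv2.imwrite("pics/f1.png",o)
print(p,s["contact_force"])
for x in (-.06,-.066): print((proj("scene",[O+c*x+[0,0,.0634+.025]])[0]-[185,155])*6, proj("wrist",[O+c*x+[0,0,.0884],O+c*(x+.165)+[0,0,.0844]],s)-[120,0])
```

```text
[ 0.6401 -0.3323  0.1974] [ 0.6398 -0.6259  0.5909]
[251.7791 178.1787] [[205.9926 -83.2759]
 [205.6219 131.6472]]
[254.0007 168.3108] [[206.0043 -91.8889]
 [205.6342 124.8511]]
```

View pics/f1.png

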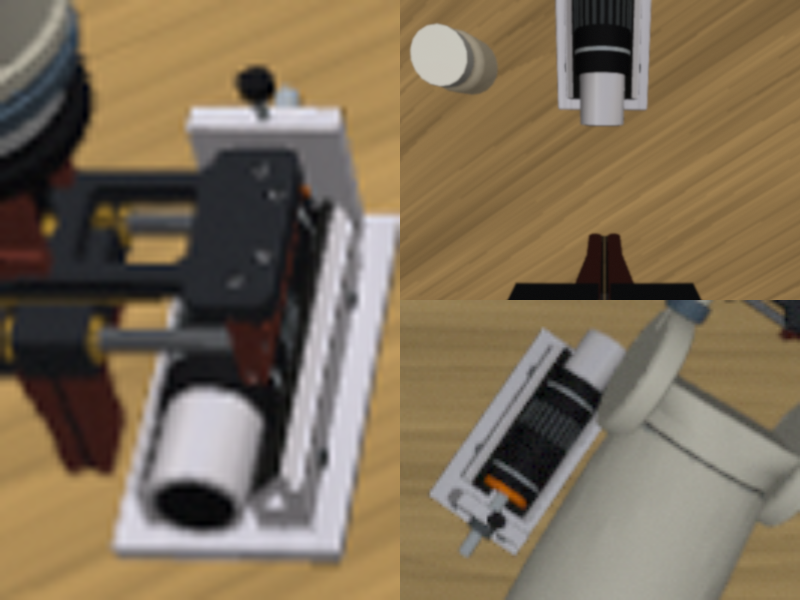

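The top crop shows the wide end against the orange ring with no gap. The neck end is at row 125 of the wrist crop, which puts the wide end at x ≈ -0.066, against a ring measured at about -0.062 uncompressed. The tube is seated with the spring compressed, the arm is clear, and the force reads about zero.

Run:
```python
from rig import *
print(sign_off())
```

```text
the job is handed in; nothing more can be done
None
```

The relay tube is lying in the V-cradle with its wide end pressed onto the orange ring. I handed the job in at about 17 s; the sign-off gives no verdict.

**What I did:** I pinched the neck at 10–12 N and stood the wide end in the V. I then tilted the tube down along an arc, letting it pivot between the pads, and released it lying flat. Last, I slid it home by pushing lightly on the neck end with closed fingers. During the tilt and push the wrist force stayed below about 12 N.

**What the last checks showed:**
- **Seating:** the push took 2–4 N while sliding, then stalled at 9–11 N, which fits the ring's spring being fully compressed. The top view shows the wide end on the ring with no gap.
- **Position:** the neck-end pixel puts the wide end at cradle x ≈ -66 mm. The ring measured about -62 mm before contact.
- **Alignment:** by eye, the tube is straight and bedded in the V.
- **Surroundings:** I never came near the other items; of those, only the swab jar showed in the last views and I did not re-measure any. The arm is clear, with about zero force.

**What disagreed or was not measured:**
- The first tube positions from the top and wrist cameras differed by up to 5 mm.
- One early estimate of the ring from the scene view, -73 mm, disagreed with -61 to -64 mm from the other views.
- The foot shifted by up to about 1 cm during the tilt. I corrected this on the way down.
- The remaining force on the ring after I backed off was not measured directly.

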